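# Draw the hand-rest rod from its storage tube and bridge the two rests

### The arm

A 6-joint arm with a two-finger parallel gripper is mounted at the origin on the work surface. World frame = base frame: x ahead of the robot, y to its left, z up, the work surface at z = 0. Lengths are in m, angles in rad, forces in N, time in s.
With the tool pointing down it reaches from about 0.35 to 0.975 m from the base axis. Payload 4.9 kg.
Tool frame: the origin (TCP) lies midway between the tips of the shut fingers; the grasp point (between the pads) lies 19 mm behind it; z points along the fingers, y is the line along which they close (so a half turn about z gives the same grasp; the last joint's range is limited). The gripper opens to 85 mm and grips with 20 to 120 N. Pads are 22 mm wide; open, the fingers measure 114 mm over their backs; the gripper's body (76 mm by 85 mm) begins 54 mm behind the grasp point. The pads swing forward as they close: fully open they stand 13 mm farther back than shut.
Start: joints at [1.164, 0.053, 1.613, -0, 1.476, -0.119], TCP at [0.177, 0.599, 0.231] pointing down, gripper open.
Joint ranges: [-3.01, 3.01], [-1.01, 2.22], [0.06, 2.58], [-1.02, 4.17], [0.09, 2.62], [-3.14, 3.14]. Speed limits (rad/s): [2.57, 2.57, 3.14, 3.14, 3.14, 3.14].

### API

Orientations are given as a unit quaternion [w, x, y, z].
In Python, from plant import * gives the robot as it stands.
- The arm moves only by the tool jog_arm, never from a script. Its argument "targets" is a list of rows, each a list of 3 entries, a list of its own where there are three numbers: the shift along the tool's x, y, z in units of 25 mm (1.0 is 25 mm), then the turn, a rotation vector about the tool's x, y, z in units of 8 degrees (1.0 is 8 degrees), then the opening in per cent of the stroke, from 0 (shut) to 100 (fully open). A call has 1 to 8 rows; each row is the pose to reach, as a shift and turn from the pose commanded when the call began, along the tool's axes at that moment; what a row does not reach only later rows make up. A row lasts 1/8 s, in which the tool goes at most 62.5 mm and 10.7 degrees, less where a joint would pass 70% of its speed; a pose out of reach is approached as far as the arm can. A call with a gripper value outside its range is refused whole. The fingers move at their own pace and stop on an object; the grip force is fixed at half the most. Time passes only in rows, so rows that repeat a pose let the fingers close. It gives the time, the measured TCP pose, the force, the opening and the grip force at its end, in the units of the state.
- state(): the state, without advancing time (a new reading comes with each control period).
- grab_frame(name): name is "scene" or "top" or "wrist"; returns (picture, depth): 480x640x3 uint8, red, green, blue; 480x640 float32, m along the optical axis (not along the pixel's ray), 0 where there is no reading.
- camera_params(name): a dict with "fovy" (degrees; the focal length in pixels is half the picture's height over the tangent of half this angle, whatever the lens; pixels are square), "cx", "cy" (the principal point, pixels), "rvec" (rotation vector, rad) and "tvec" (3), from world to camera coordinates, as OpenCV has them; the wrist camera has in their place "hand_eye" (4x4, takes a point from camera to tool coordinates, whose origin is the TCP and whose axes are the flange's). Camera axes: x right, y down, z forward; pixel columns grow to the right and rows downward; lengths in m; the calibration is good to about 2 mm. A picture is of the moment at which its call begins: read the wrist's pose just before it. camera_params takes no time and is no camera call.
- job_done(): hands the job in; it is judged then, once.
The state is a dict: "time": time; "joint_pos": joint angles; "joint_vel": joint speeds; "joint_efforts": joint torques, N m; "tool_pos": TCP position; "tool_rot": TCP orientation; "contact_force": force on the tool from outside, world axes, zero at the start; "ft_torque": the same for the moment, N m; "gripper_width": opening from 0.0 (shut) to 1.0 (fully open); "grasp_force": force on a finger pad.
Only numpy, scipy, OpenCV 4.12 (cv2) and the standard library are available. Lean on these libraries where they do the work, as an engineer would, in place of code of your own. Each camera call takes 0.05 s, during which the arm holds its last target. There are 200 camera calls.

### The job

Draw the long wooden hand-rest rod all the way out of the horizontal storage tube, a bit at a time, taking a new hold wherever the guide fork in front of the tube stops your fingers. Then lay it gently across the two Y-shaped rests on the cutting mat, down in both notches and sticking out about equally at both ends. Do not drop the rod, and leave the other things on the desk where they are.

Things in the scene. Friction and masses are not known exactly. Their poses are not given: they have to be found in the camera images.
- rod: Plain round wooden rod, diameter 16 mm, length 300 mm, about 45 g. Origin at its centre; x runs along it towards the end that sticks out of the tube (the tip); it may be rolled about x. At the start 45 to 65 mm of it sticks out of the tube's mouth, the rest lies loose inside, on the bottom of the bore.
- rod_tip (a point): Centre of the rod's leading end face, 150 mm from its centre along the rod's +x.
- rod_tail (a point): Centre of the rod's other end face, 150 mm from its centre along the rod's -x; inside the tube at the start.
- mouth (a point): Centre of the open mouth of the fixed grey storage tube (outside diameter 31 mm, bore 20 mm, length 280 mm, level, far end closed), 75 mm above the desk. Its x axis is the tube's axis and points out of the tube, the way the rod is drawn; z is up. Between mouth and fork is a 110 mm gap where the rod can be gripped; the base plate under it is 70 mm wide and 10 mm high.
- fork (a point): Middle of the slot floor of the fixed dark steel guide fork, 119 mm in front of the mouth, 63 mm above the desk; axes as the mouth's. The fork is 18 mm thick along x; two cheeks, 10 mm thick, 30 mm apart, tops 97 mm above the desk; slot open at the top. Beyond it the rod can be gripped too, over bare desk. Not held and over 265 mm out of the tube, the rod may tip over the fork.
- rest_mid (a point): Point half-way between two fixed dark wooden Y rests, 61 mm above the desk: where the seated rod's centre lies. x: line of the seated rod (either way round will do), z up. The rests stand at x = -85 and +85 mm, each 18 mm thick; V notches with 45 degree sides, about 45 mm wide at the top, lowest point 50 mm and tops 80 mm above the desk. Shared foot plate 200 x 60 mm, 10 mm high.
- palette: Bystander: round aluminium paint palette, diameter 170 mm, 12 mm high, lying on the desk; origin at the centre of its underside.
- paint0: Bystander: paint bottle, diameter 32 mm, 85 mm high; origin at the centre of its foot.
- paint1: Bystander: a second such paint bottle.
- paint2: Bystander: a third such paint bottle.
- figure: Bystander: small painted head on a cork stand, diameter 56 mm, 95 mm high; origin at the centre of its foot.
- jar: Bystander: glass water cup, diameter 70 mm, 90 mm high; origin at the centre of its foot.
- brush: Bystander: brush lying on the desk, near the robot.
- mouse: Bystander: white computer mouse, about 105 x 60 mm, 32 mm high, near the robot; origin on its underside.
Not all that is in view belongs to the job. What is shaped like the part that bears rest_mid but orange is not meant.

How it is judged:
On the way, in this order (a step that is already met when the one before it is completed fails the run):
1. the rod's tip has been drawn out past the guide fork, the rod still in line with the tube and its tail still inside (x of rod_tip in the frame of mouth above 0.14 m and x of rod_tail in the frame of mouth below -0.01 m and angle between the x axis of rod and the x axis of mouth, either way round below 0.15 rad), for 0.1 s.
2. the whole rod is out of the tube ((x of rod_tail in the frame of mouth above 0.003 m or z of rod_tail in the frame of mouth above 0.03 m)), for 0.1 s.
At the end, for the whole second after the job is handed in: The rod lies at rest in both notches of the Y rests: its centre within 30 mm of the middle along the rests, 8 mm sideways and 8 mm in height, its axis within 0.07 rad of the line of the rests (either way round) (x of rod in the frame of rest_mid between -0.03 and 0.03 m and y of rod in the frame of rest_mid between -0.008 and 0.008 m and z of rod in the frame of rest_mid between -0.008 and 0.008 m and angle between the x axis of rod and the x axis of rest_mid, either way round below 0.07 rad and linear speed of rod below 0.02 m/s and angular speed of rod below 0.3 rad/s); the robot touches nothing.
It fails at once if the rod is dropped (moves faster than 0.5 m/s while the fingers do not touch it) (contact force between the fingers and rod below 0.05 N and linear speed of rod above 0.5 m/s).
It fails at once if another thing on the desk is moved more than 30 mm (distance of any of palette, paint0, paint1, paint2, figure, jar, brush, mouse from where it was at the start of the episode above 0.03 m).
It fails at once if a bottle, the cup or the figure is knocked over (angle between any of paint0, paint1, paint2, figure, jar's own z axis and vertical above 0.5 rad).
It also fails if it takes over 61 s, if anything falls off the work surface, if the arm or the gripper's body presses on something with over 40 N, if the wrist force passes 120 N, or if a joint passes its speed limit or range.

## Working session

There is one attempt and no reset: what is moved stays moved. The work goes in short steps, Python scripts to look and compute and a tool call to move; the robot and the scene stay as the last step left them, time stands still between calls to the robot, and variables do not carry over. Pictures are saved under pics/ and viewed, at most 10 in all, crops included, and the job is handed in when it is done.

Besides the shell and the picture viewer there is one more tool, called after "Emit:" as name(argument=value, ...) on one line, values as JSON. jog_arm: Moves the arm, as the interface text tells. Its arguments: {"type":"object","properties":{"targets":{"type":"array"}},"required":["targets"]}

```bash
mkdir -p pics; ls; cat > h.py <<'E'
from plant import *
import numpy as np, cv2
def cam(n):
    p=camera_params(n); f=240/np.tan(np.radians(p["fovy"])/2)
    return p,f
def world(n,d,u,v):
    p,f=cam(n); R=cv2.Rodrigues(np.array(p["rvec"],float))[0]
    z=d[int(v),int(u)]; c=np.array([(u-p["cx"])/f*z,(v-p["cy"])/f*z,z])
    return R.T@(c-np.array(p["tvec"],float).ravel())
def cloud(n,d):
    p,f=cam(n); R=cv2.Rodrigues(np.array(p["rvec"],float))[0]
    v,u=np.mgrid[:480,:640]; c=np.stack([(u-p["cx"])/f*d,(v-p["cy"])/f*d,d],-1)
    return (c-np.array(p["tvec"],float).ravel())@R
def save(n,im): cv2.imwrite("pics/"+n+".png",cv2.cvtColor(im,cv2.COLOR_RGB2BGR))
E
python3 - <<'E'
from h import *
for n in("scene","top"):
    im,d=grab_frame(n); save(n,im); np.save(n+".npy",d); np.save(n+"_im.npy",im); print(camera_params(n))
print(camera_params("wrist")); print(state())
E
```

```text
pics
{'fovy': 48.568328913064676, 'cx': 320.742985865533, 'cy': 240.90871822823894, 'rvec': array([ 2.18505944,  0.93937701, -0.40908595]), 'tvec': array([-0.32274249, -0.18312878,  1.58243622])}
{'fovy': 52.37619180719556, 'cx': 312.478720609362, 'cy': 243.09777416974347, 'rvec': array([ 2.12720183, -2.15136319,  0.15931901]), 'tvec': array([0.01316909, 0.4841903 , 1.09748352])}
{'fovy': 61.880750482230404, 'cx': 312.6850283202551, 'cy': 234.9039898494202, 'hand_eye': array([[ 7.64416898e-04, -9.55478955e-01, -2.95058268e-01,
         7.52522324e-02],
       [ 9.99999401e-01,  9.61502796e-04, -5.22877217e-04,
        -1.65924902e-03],
       [ 7.83297527e-04, -2.95057692e-01,  9.55479118e-01,
        -1.42110183e-01],
       [ 0.00000000e+00,  0.00000000e+00,  0.00000000e+00,
         1.00000000e+00]])}
{'time': 0.1, 'joint_pos': array([ 1.16398182e+00,  5.33145927e-02,  1.61418143e+00, -4.36329048e-06,
        1.47601473e+00, -1.19014289e-01]), 'joint_vel': array([ 0.00049788, -0.00284799, -0.0033504 ,  0.0005828 ,  0.00280534,
       -0.00031904]), 'joint_efforts': array([ 2.34637682e-04, -3.94906497e+01, -3.71361458e+01, -1.47009318e-04,
        3.90472531e-03,  2.02639535e-05]), 'tool_pos': array([0.17718106, 0.59875631, 0.23015647]), 'tool_rot': array([-2.47155415e-04,  1.43403719e-01,  9.89663808e-01, -9.26655557e-04]), 'contact_force': array([ 0.11228699, -0.00147549,  0.14354296]), 'ft_torque': array([ 0.03518356, -0.03293496, -0.02214013]), 'grasp_force': 0.0, 'gripper_width': 0.9986898440633235}
```

View pics/top.png

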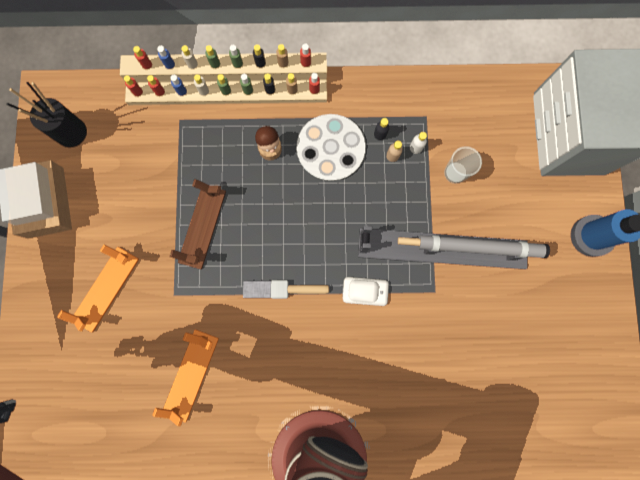

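View pics/scene.png

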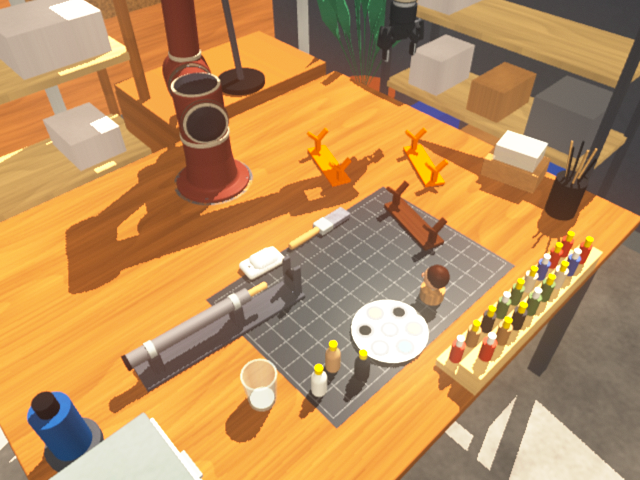

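The top view shows the tube's mouth near pixel (424,242), the fork at (366,239), the rod tip at about (398,241), and dark rests at (208,187) and (190,260). The orange rests are decoys. The scene view confirms this layout.

```bash
python3 - <<'E'
from h import *
d=np.load("top.npy"); im=np.load("top_im.npy"); P=cloud("top",d)
def sel(u0,u1,v0,v1,z0,z1):
    m=np.zeros(d.shape,bool); m[v0:v1,u0:u1]=1; m&=(d>0)&(P[...,2]>z0)&(P[...,2]<z1); return P[m]
def line(q,n):
    vx,vy,x,y=cv2.fitLine(q[:,:2].astype(np.float32),cv2.DIST_HUBER,0,.01,.01).ravel()
    s=(q[:,:2]-[x,y])@[vx,vy]; print(n,len(q),"dir",vx,vy,"ang",np.arctan2(vy,vx),"ends",[x,y]+s.min()*np.array([vx,vy]),[x,y]+s.max()*np.array([vx,vy]),"zmax",np.percentile(q[:,2],[5,50,98]))
line(sel(440,510,225,265,.078,.11),"tube")
line(sel(392,418,230,252,.07,.11),"rod")
line(sel(395,545,225,265,.075,.11),"all")
q=sel(352,380,220,260,.07,.12); print("fork",len(q),q.min(0),q.max(0),q.mean(0))
for n,b in(("A",(185,235,172,205)),("B",(165,215,240,275))):
    q=sel(*b,.055,.1); print(n,len(q),q.mean(0)); 
    c=cv2.minAreaRect((q[:,:2]*1000).astype(np.float32)); print(c, np.percentile(q[:,2],98))
q=sel(170,235,172,275,.005,.02); print("foot",cv2.minAreaRect((q[:,:2]*1000).astype(np.float32)))
c=cv2.resize(im[170:290,160:240],None,fx=5,fy=5); e=cv2.resize(im[215:275,345:445],None,fx=4,fy=4,interpolation=2)
o=np.zeros((600,800,3),np.uint8); o[:600,:400]=c; o[:240,400:]=e; save("crop",o)
E
```

```text
tube 899 dir 0.08483972 0.99639463 ang 1.4858545 ends [ 0.45989015 -0.43048791] [ 0.47316927 -0.27453205] zmax [0.08002317 0.0870317  0.09230614]
rod 140 dir 0.09654892 0.99532825 ang 1.4740968 ends [ 0.47712661 -0.22825037] [ 0.48145903 -0.18358723] zmax [0.07321745 0.07841858 0.08286179]
all 1841 dir 0.08879071 0.9960503 ang 1.4818885 ends [ 0.45214465 -0.50800664] [ 0.48106681 -0.18355907] zmax [0.07758273 0.08671318 0.09260344]
fork 106 [ 0.46274793 -0.12276591  0.07028619] [ 0.51311093 -0.10214742  0.10202926] [ 0.48717929 -0.1124627   0.09174605]
A 176 [0.61418535 0.25273759 0.0668345 ]
((614.1134033203125, 250.50482177734375), (64.8751220703125, 18.424474716186523), 74.00749206542969) 0.07692087933068165
B 194 [0.45171101 0.2993331  0.06672678]
((451.3749694824219, 297.6175842285156), (66.33447265625, 17.914674758911133), 73.96233367919922) 0.0770223799537224
foot ((539.508056640625, 274.91058349609375), (156.1375732421875, 243.8279571533203), 89.8384780883789)
```

View pics/crop.png

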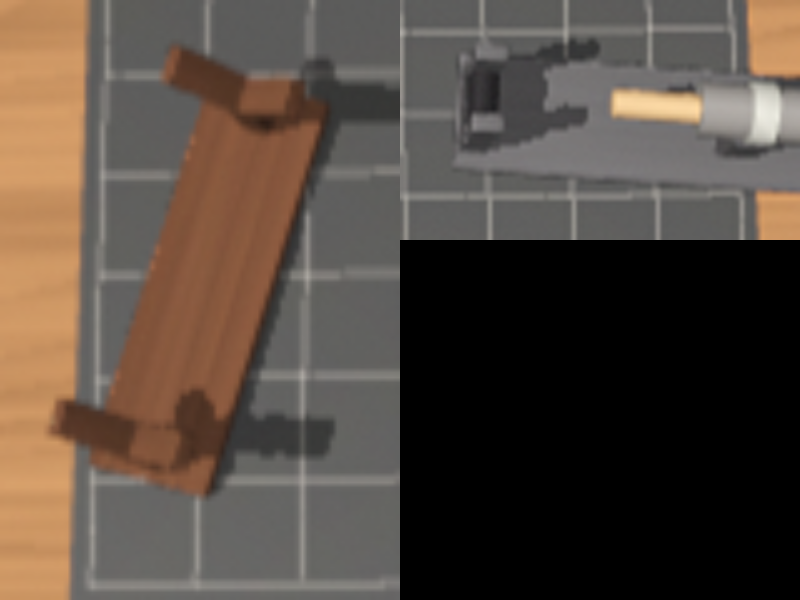

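The crop shows both dark Y rests and the rod tip. The rests measure 169 mm apart, against 170 mm given, with their middle at (0.533, 0.274). The rod axis has direction (0.088, 0.996) and passes through (0.4875, -0.1125) at the fork. The mouth is at y≈-0.231 and the tip is about 49 mm out.

```bash
cat >> h.py <<'E'
from scipy.spatial.transform import Rotation as Ro
AX=np.array([.088,.9961]); F=np.array([.4875,-.1125]); ANG=np.arctan2(AX[1],AX[0])
def ax(s): return F+AX*(s-.119)   # xy at s metres out of mouth
def down(phi): return Ro.from_matrix(np.array([[np.cos(phi),np.sin(phi),0],[np.sin(phi),-np.cos(phi),0],[0,0,-1]]).astype(float))
def aim(xy,z,phi):
    s=state(); q=s["tool_rot"]; R=Ro.from_quat([q[1],q[2],q[3],q[0]])
    p=np.array(s["tool_pos"]); t=np.array([*xy,z])
    print("t=%.2f"%s["time"],"pos",p.round(4),"shift",(R.inv().apply(t-p)/.025).round(2),"turn",np.degrees((R.inv()*down(phi)).as_rotvec()/8).round(2),"w %.2f f %.1f"%(s["gripper_width"],s["grasp_force"]))
E
python3 - <<'E'
from h import *
print(ANG,ax(0),ax(.03))
aim((.46,.2),.23,2.2)
E
```

```text
1.4826805486899775 [ 0.477028  -0.2310359] [ 0.479668  -0.2011529]
t=0.10 pos [0.1772 0.5988 0.2302] shift [-15.37 -12.08   0.03] turn [-0.01  0.    4.68] w 1.00 f 0.0
```

Emit:
jog_arm(targets=[[[-15.4, -12.1, 0], [0, 0, 4.7], 100], [[-15.4, -12.1, 0], [0, 0, 4.7], 100], [[-15.4, -12.1, 0], [0, 0, 4.7], 100], [[-15.4, -12.1, 0], [0, 0, 4.7], 100], [[-15.4, -12.1, 0], [0, 0, 4.7], 100], [[-15.4, -12.1, 0], [0, 0, 4.7], 100], [[-15.4, -12.1, 0], [0, 0, 4.7], 100], [[-15.4, -12.1, 0], [0, 0, 4.7], 100]])

```text
time: 1.1
tool_pos: [0.4614, 0.1978, 0.231]
tool_rot: [-0.0, 0.455, 0.89, -0.0]
contact_force: [-0.9, 0.6, 0.3]
gripper_width: 0.998
grasp_force: 0.0
```

```bash
python3 -c "
from h import *
aim(ax(.03),.15,ANG)"
```

```text
t=1.10 pos [0.4614 0.1978 0.231 ] shift [-13.36  -8.75   3.24] turn [-0.    0.    5.11] w 1.00 f 0.0
```

Emit:
jog_arm(targets=[[[-13.36, -8.75, 1], [0, 0, 5.1], 100], [[-13.36, -8.75, 1], [0, 0, 5.1], 100], [[-13.36, -8.75, 1], [0, 0, 5.1], 100], [[-13.36, -8.75, 1], [0, 0, 5.1], 100], [[-13.36, -8.75, 2], [0, 0, 5.1], 100], [[-13.36, -8.75, 3.24], [0, 0, 5.1], 100], [[-13.36, -8.75, 3.24], [0, 0, 5.1], 100], [[-13.36, -8.75, 3.24], [0, 0, 5.1], 100]])

```text
time: 2.1
tool_pos: [0.4777, -0.2, 0.1476]
tool_rot: [-0.002, 0.738, 0.675, -0.001]
contact_force: [-0.7, 0.5, 0.5]
gripper_width: 0.997
grasp_force: 0.0
```

```bash
python3 - <<'E'
from h import *
s=state(); q=s["tool_rot"]; R=Ro.from_quat([q[1],q[2],q[3],q[0]])
im,d=grab_frame("wrist"); save("w1",im); p,f=cam("wrist"); H=np.array(p["hand_eye"])
v,u=np.mgrid[:480,:640]; c=np.stack([(u-p["cx"])/f*d,(v-p["cy"])/f*d,d],-1)
P=R.apply((c.reshape(-1,3)@H[:3,:3].T+H[:3,3])).reshape(480,640,3)+s["tool_pos"]; np.save("w1.npy",P)
aim(ax(.032),.055,ANG)
# rod points: wooden colour, z 0.07..0.085
hsv=cv2.cvtColor(im,cv2.COLOR_RGB2HSV); m=(d>0)&(hsv[...,1]>70)&(P[...,2]>.068)&(P[...,2]<.09)&(abs(P[...,0]-.48)<.03)&(P[...,1]<-.13)
r=P[m]; print(len(r), r.min(0) if len(r) else'', r.max(0) if len(r) else '')
if len(r):
  S=(r[:,:2]-ax(0))@AX; T=(r[:,:2]-ax(0))@np.array([-AX[1],AX[0]])
  print("s",S.min(),S.max(),"lateral",T.min(),T.max(),"z98",np.percentile(r[:,2],98))
E
```

```text
t=2.15 pos [ 0.4785 -0.1991  0.1489] shift [-0.01  0.06  3.76] turn [-0.02 -0.01  0.  ] w 1.01 f 0.0
2414 [ 0.4716665  -0.23713107  0.06823577] [ 0.49136287 -0.18449374  0.08645243]
s -0.005964388961760862 0.04655814301713809 lateral -0.01076557850862223 0.004863323424379421 z98 0.081282322200014
```

View pics/w1.png

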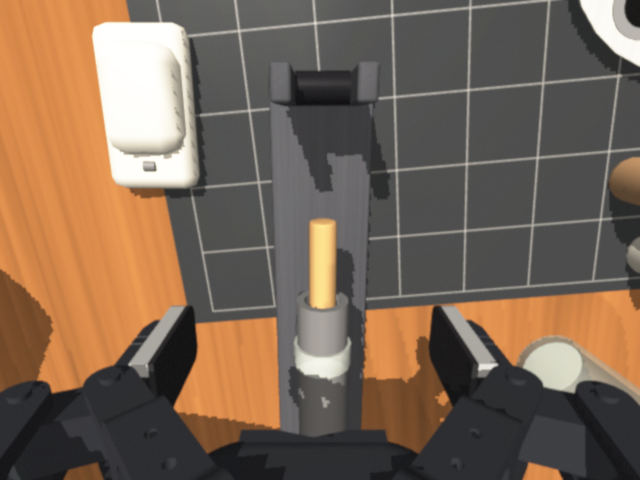

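The wrist view shows the rod tip at (322,220), the mouth at (322,300) and the fork at (326,85). The rod lies centred between the open fingers, with the mouse well to the left.

Emit:
jog_arm(targets=[[[0, 0.14, 1.5], [0, 0, 0], 100], [[0, 0.14, 3], [0, 0, 0], 100], [[0, 0.14, 3.76], [0, 0, 0], 100], [[0, 0.14, 3.76], [0, 0, 0], 100], [[0, 0.14, 3.76], [0, 0, 0], 0], [[0, 0.14, 3.76], [0, 0, 0], 0], [[0, 0.14, 3.76], [0, 0, 0], 0], [[0, 0.14, 3.76], [0, 0, 0], 0]])

```text
time: 3.15
tool_pos: [0.4832, -0.1994, 0.0569]
tool_rot: [0.0, 0.737, 0.676, 0.0]
contact_force: [0.5, 0.7, 2.0]
gripper_width: 0.167
grasp_force: 58.5
```

Emit:
jog_arm(targets=[[[0, 0, 0], [0, 0, 0], 0], [[0, 0, 0], [0, 0, 0], 0]])

```text
time: 3.4
tool_pos: [0.4832, -0.1994, 0.0568]
tool_rot: [0.0, 0.737, 0.676, 0.0]
contact_force: [-1.1, 0.5, 2.6]
gripper_width: 0.165
grasp_force: 58.4
```

```bash
python3 -c "
from h import *
aim(ax(.092),.055,ANG)"
```

```text
t=3.40 pos [ 0.4832 -0.1994  0.0568] shift [ 2.4  -0.13  0.07] turn [0.   0.   0.02] w 0.17 f 58.4
```

Emit:
jog_arm(targets=[[[0.4, 0, 0], [0, 0, 0], 0], [[0.9, 0, 0], [0, 0, 0], 0], [[1.5, 0, 0], [0, 0, 0], 0], [[2.1, 0, 0], [0, 0, 0], 0], [[2.4, 0, 0], [0, 0, 0], 0], [[2.4, 0, 0], [0, 0, 0], 0], [[2.4, 0, 0], [0, 0, 0], 50], [[2.4, 0, 0], [0, 0, 0], 50]])

```text
time: 4.4
tool_pos: [0.4878, -0.1395, 0.056]
tool_rot: [-0.0, 0.737, 0.676, -0.0]
contact_force: [-0.5, -0.1, 0.1]
gripper_width: 0.501
grasp_force: 0.0
```

Emit:
jog_arm(targets=[[[-0.6, 0, 0], [0, 0, 0], 50], [[-1.4, 0, 0], [0, 0, 0], 50], [[-2.1, 0, 0], [0, 0, 0], 50], [[-2.4, 0, 0], [0, 0, 0], 50], [[-2.4, 0, 0], [0, 0, 0], 0], [[-2.4, 0, 0], [0, 0, 0], 0], [[-2.4, 0, 0], [0, 0, 0], 0], [[-2.4, 0, 0], [0, 0, 0], 0]])

```text
time: 5.4
tool_pos: [0.483, -0.1989, 0.0564]
tool_rot: [0.0, 0.736, 0.677, 0.0]
contact_force: [-0.6, -0.8, 0.3]
gripper_width: 0.167
grasp_force: 58.4
```

```bash
python3 - <<'E'
from h import *
aim(ax(.092),.055,ANG)
im,d=grab_frame("top"); P=cloud("top",d)
hsv=cv2.cvtColor(im,cv2.COLOR_RGB2HSV)
m=(d>0)&(hsv[...,1]>70)&(P[...,2]>.065)&(P[...,2]<.09); m[:225]=0;m[265:]=0; m[:,:230]=0; m[:,430:]=0
r=P[m]; S=(r[:,:2]-ax(0))@AX; print(len(r),np.percentile(S,[1,50,99]))
save("t2",cv2.resize(im[190:290,290:450],None,fx=4,fy=4,interpolation=2))
E
```

```text
t=5.40 pos [ 0.483  -0.1989  0.0564] shift [ 2.38 -0.12  0.05] turn [0.   0.   0.02] w 0.17 f 58.4
93 [0.04468451 0.09469221 0.10894888]
```

View pics/t2.png

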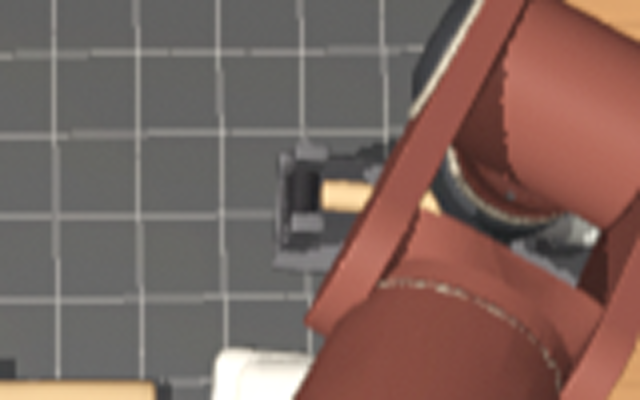

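The tip has reached the fork's near edge (about pixel (322,195) in the crop) at s≈0.109. The hold works, so I'll keep pulling in the gap.

Emit:
jog_arm(targets=[[[0.4, 0, 0], [0, 0, 0], 0], [[0.9, 0, 0], [0, 0, 0], 0], [[1.5, 0, 0], [0, 0, 0], 0], [[2.1, 0, 0], [0, 0, 0], 0], [[2.4, 0, 0], [0, 0, 0], 0], [[2.4, 0, 0], [0, 0, 0], 0], [[2.4, 0, 0], [0, 0, 0], 50], [[2.4, 0, 0], [0, 0, 0], 50]])

```text
time: 6.45
tool_pos: [0.488, -0.1398, 0.0563]
tool_rot: [0.0, 0.737, 0.676, -0.0]
contact_force: [0.1, -0.2, 0.0]
gripper_width: 0.502
grasp_force: 0.0
```

Emit:
jog_arm(targets=[[[-0.6, 0, 0], [0, 0, 0], 50], [[-1.4, 0, 0], [0, 0, 0], 50], [[-2.1, 0, 0], [0, 0, 0], 50], [[-2.4, 0, 0], [0, 0, 0], 50], [[-2.4, 0, 0], [0, 0, 0], 0], [[-2.4, 0, 0], [0, 0, 0], 0], [[-2.4, 0, 0], [0, 0, 0], 0], [[-2.4, 0, 0], [0, 0, 0], 0]])

```text
time: 7.45
tool_pos: [0.483, -0.1989, 0.0564]
tool_rot: [0.0, 0.736, 0.677, -0.0]
contact_force: [0.2, -1.1, 0.4]
gripper_width: 0.16
grasp_force: 58.4
```

```bash
cat > tip.py <<'E'
from h import *
aim(ax(.092),.055,ANG)
im,d=grab_frame("top"); P=cloud("top",d)
hsv=cv2.cvtColor(im,cv2.COLOR_RGB2HSV)
m=(d>0)&(hsv[...,1]>70)&(P[...,2]>.06)&(P[...,2]<.09); m[:225]=0;m[265:]=0; m[:,:230]=0; m[:,430:]=0
r=P[m]; S=(r[:,:2]-ax(0))@AX; k=S>.13; T=(r[:,:2]-ax(0))@np.array([-AX[1],AX[0]])
print(len(r),np.percentile(S,[1,50,99]),"lat",np.median(T[k]),"ztop",np.percentile(r[k,2],90) if k.any() else '')
E
python3 tip.py
```

```text
t=7.45 pos [ 0.483  -0.1989  0.0564] shift [ 2.38 -0.12  0.05] turn [0.   0.   0.02] w 0.16 f 58.4
282 [0.04700955 0.12362614 0.16830489] lat 0.0005943338094821038 ztop 0.07899643730111992
```

Tip at 0.168, as planned. Next are a third pull of 60 mm and then a short fourth of 25 mm.

Emit:
jog_arm(targets=[[[0.4, 0, 0], [0, 0, 0], 0], [[0.9, 0, 0], [0, 0, 0], 0], [[1.5, 0, 0], [0, 0, 0], 0], [[2.1, 0, 0], [0, 0, 0], 0], [[2.4, 0, 0], [0, 0, 0], 0], [[2.4, 0, 0], [0, 0, 0], 0], [[2.4, 0, 0], [0, 0, 0], 50], [[2.4, 0, 0], [0, 0, 0], 50]])

```text
time: 8.5
tool_pos: [0.4882, -0.1398, 0.0565]
tool_rot: [0.0, 0.737, 0.676, 0.0]
contact_force: [-0.3, -1.2, 0.7]
gripper_width: 0.499
grasp_force: 0.0
```

Emit:
jog_arm(targets=[[[-0.6, 0, 0], [0, 0, 0], 50], [[-1.0, 0, 0], [0, 0, 0], 50], [[-1.0, 0, 0], [0, 0, 0], 50], [[-1.0, 0, 0], [0, 0, 0], 0], [[-1.0, 0, 0], [0, 0, 0], 0], [[-1.0, 0, 0], [0, 0, 0], 0], [[-1.0, 0, 0], [0, 0, 0], 0], [[-1.0, 0, 0], [0, 0, 0], 0]])

```text
time: 9.5
tool_pos: [0.486, -0.1642, 0.0564]
tool_rot: [0.0, 0.737, 0.676, 0.0]
contact_force: [0.5, -0.6, 0.1]
gripper_width: 0.161
grasp_force: 58.5
```

```bash
python3 tip.py
```

```text
t=9.50 pos [ 0.486  -0.1642  0.0564] shift [ 0.99 -0.12  0.06] turn [0.   0.   0.02] w 0.16 f 58.5
383 [0.00504726 0.16604116 0.22874931] lat 0.0006113202913448632 ztop 0.07853814858954969
```

Emit:
jog_arm(targets=[[[0.5, 0, 0], [0, 0, 0], 0], [[1.0, 0, 0], [0, 0, 0], 0], [[1.0, 0, 0], [0, 0, 0], 0], [[1.0, 0, 0], [0, 0, 0], 60], [[1.0, 0, 0], [0, 0, 0], 60], [[1.0, 0, -1], [0, 0, 0], 60], [[1.0, 0, -2.7], [0, 0, 0], 60], [[1.0, 0, -2.7], [0, 0, 0], 60]])

```text
time: 10.55
tool_pos: [0.4907, -0.1409, 0.1282]
tool_rot: [0.004, 0.737, 0.676, 0.002]
contact_force: [0.4, -0.1, 1.0]
gripper_width: 0.603
grasp_force: 0.0
```

Emit:
jog_arm(targets=[[[1.2, 0, 0], [0, 0, 0], 60], [[2.3, 0, 0], [0, 0, 0], 60], [[2.3, 0, 0], [0, 0, 0], 60]])

```text
time: 10.92
tool_pos: [0.4923, -0.0811, 0.1228]
tool_rot: [-0.001, 0.736, 0.677, -0.0]
contact_force: [-0.1, 0.4, 1.4]
gripper_width: 0.599
grasp_force: 0.0
```

```bash
python3 tip.py; python3 -c "
from h import *
aim(ax(.148),.055,ANG)"
```

```text
t=10.93 pos [ 0.4923 -0.0811  0.1228] shift [-2.35 -0.09  2.71] turn [-0.01 -0.    0.04] w 0.60 f 0.0
441 [-4.10357184e-05  1.04923202e-01  2.53491880e-01] lat 0.0016506352373567062 ztop 0.07797714788344101
t=10.97 pos [ 0.4925 -0.0819  0.123 ] shift [-0.08 -0.09  2.72] turn [-0.01  0.    0.03] w 0.61 f 0.0
```

Emit:
jog_arm(targets=[[[-0.15, -0.05, 1.3], [0, 0, 0], 60], [[-0.15, -0.05, 2.7], [0, 0, 0], 60], [[-0.15, -0.05, 2.7], [0, 0, 0], 60], [[-0.15, -0.05, 2.7], [0, 0, 0], 0], [[-0.15, -0.05, 2.7], [0, 0, 0], 0], [[-0.15, -0.05, 2.7], [0, 0, 0], 0], [[-0.15, -0.05, 2.7], [0, 0, 0], 0], [[-0.15, -0.05, 2.7], [0, 0, 0], 0]])

```text
time: 11.98
tool_pos: [0.4926, -0.0862, 0.0577]
tool_rot: [0.001, 0.737, 0.676, 0.001]
contact_force: [0.6, -1.7, 5.4]
gripper_width: 0.164
grasp_force: 58.8
```

```bash
python3 tip.py
```

```text
t=11.97 pos [ 0.4926 -0.0862  0.0577] shift [-2.14 -0.12  0.11] turn [0.02 0.01 0.02] w 0.16 f 58.8
352 [-0.000789    0.1004783   0.25375678] lat 0.0011551371274632484 ztop 0.07604062938944184
```

Emit:
jog_arm(targets=[[[0.4, 0, -0.05], [0, 0, 0], 0], [[0.9, 0, -0.05], [0, 0, 0], 0], [[1.4, 0, -0.05], [0, 0, 0], 0], [[1.9, 0, -0.05], [0, 0, 0], 0], [[2.4, 0, -0.05], [0, 0, 0], 0], [[2.7, 0, -0.05], [0, 0, 0], 0], [[2.7, 0, -0.05], [0, 0, 0], 0], [[2.7, 0, -0.05], [0, 0, 0], 0]])

```text
time: 13.02
tool_pos: [0.497, -0.0185, 0.0574]
tool_rot: [-0.0, 0.737, 0.676, -0.0]
contact_force: [-1.0, -0.1, -0.4]
gripper_width: 0.163
grasp_force: 58.5
```

```bash
python3 tip.py
```

```text
t=13.03 pos [ 0.497  -0.0185  0.0574] shift [-4.86 -0.06  0.1 ] turn [-0.   -0.    0.02] w 0.16 f 58.5
517 [0.0257299  0.1074746  0.32165263] lat 0.0026363662104016364 ztop 0.0776171707007596
```

Emit:
jog_arm(targets=[[[0, 0, -0.4], [0, 0, 0], 0], [[0, 0, -1.2], [0, 0, 0], 0], [[0, 0, -2.2], [0, 0, 0], 0], [[0, 0, -3.2], [0, 0, 0], 0], [[0, 0, -4.2], [0, 0, 0], 0], [[0, 0, -5.0], [0, 0, 0], 0], [[0, 0, -5.2], [0, 0, 0], 0], [[0, 0, -5.2], [0, 0, 0], 0]])

```text
time: 14.08
tool_pos: [0.497, -0.0185, 0.1874]
tool_rot: [-0.0, 0.737, 0.676, -0.0]
contact_force: [-0.7, 0.8, -1.1]
gripper_width: 0.166
grasp_force: 58.5
```

```bash
python3 - <<'E'
from h import *
from math import *
PHI=pi-.2817; M=np.array([.5327,.2741]); off=.0417
tgt=M+off*np.array([cos(PHI),sin(PHI)]); print(tgt)
aim(tgt,.19,PHI)
im,d=grab_frame("scene"); save("s3",im[100:400,150:550])
E
```

```text
[0.49264364 0.28569214]
t=14.07 pos [ 0.497  -0.0185  0.1874] shift [12.11 -1.21 -0.1 ] turn [-0.   -0.   -9.84] w 0.17 f 58.5
```

View pics/s3.png

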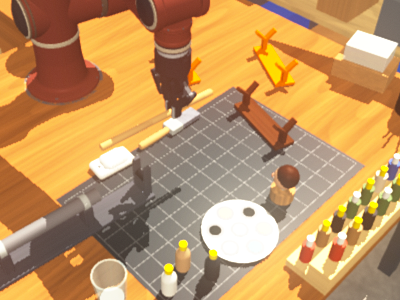

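The rod is held level in the gripper, around (160,115) in the crop, clear of the tube and fork. Now I carry it to above the rests.

Emit:
jog_arm(targets=[[[0.8, -0.1, 0], [0, 0, -0.6], 0], [[1.6, -0.2, 0], [0, 0, -1.3], 0], [[2.4, -0.2, 0], [0, 0, -2.0], 0], [[3.2, -0.3, 0], [0, 0, -2.7], 0], [[4.0, -0.4, 0], [0, 0, -3.4], 0], [[4.8, -0.5, 0], [0, 0, -4.1], 0], [[5.6, -0.6, 0], [0, 0, -4.8], 0], [[6.0, -0.6, 0], [0, 0, -5.0], 0]])

```text
time: 15.12
tool_pos: [0.4941, 0.1329, 0.1861]
tool_rot: [-0.001, 0.46, 0.888, -0.001]
contact_force: [0.5, 0.3, 0.2]
gripper_width: 0.162
grasp_force: 58.5
```

```bash
python3 -c "
from h import *
aim((.4926,.2857),.19,np.pi-.2817)"
```

```text
t=15.12 pos [0.4941 0.1329 0.1861] shift [ 5.03  3.47 -0.16] turn [-0.01 -0.01 -4.83] w 0.16 f 58.5
```

Emit:
jog_arm(targets=[[[0.8, 0.5, 0], [0, 0, -0.8], 0], [[1.6, 1.1, 0], [0, 0, -1.6], 0], [[2.4, 1.7, 0], [0, 0, -2.4], 0], [[3.2, 2.2, 0], [0, 0, -3.2], 0], [[4.0, 2.8, 0], [0, 0, -4.0], 0], [[4.7, 3.3, 0], [0, 0, -4.6], 0], [[5.03, 3.47, 0], [0, 0, -4.83], 0], [[5.03, 3.47, 0], [0, 0, -4.83], 0]])

```text
time: 16.12
tool_pos: [0.4933, 0.2849, 0.1869]
tool_rot: [-0.0, 0.142, 0.99, -0.0]
contact_force: [0.3, 0.9, -0.2]
gripper_width: 0.165
grasp_force: 58.5
```

```bash
python3 - <<'E'
from h import *
aim((.4926,.2857),.12,np.pi-.2817)
s=state(); q=s["tool_rot"]; R=Ro.from_quat([q[1],q[2],q[3],q[0]])
im,d=grab_frame("wrist"); p,f=cam("wrist"); H=np.array(p["hand_eye"])
v,u=np.mgrid[:480,:640]; c=np.stack([(u-p["cx"])/f*d,(v-p["cy"])/f*d,d],-1)
Pw=R.apply((c.reshape(-1,3)@H[:3,:3].T+H[:3,3])).reshape(480,640,3)+s["tool_pos"]
m=(d>0)&(Pw[...,2]>.055)&(Pw[...,2]<.09)&(abs(Pw[...,0]-.451)<.05)&(abs(Pw[...,1]-.297)<.06)
r=Pw[m]; print("restB wrist",len(r)); 
if len(r): print(cv2.minAreaRect((r[:,:2]*1000).astype(np.float32)))
it,dt=grab_frame("top"); P=cloud("top",dt)
def line(P,d,n,z0,z1):
    m=(d>0)&(P[...,2]>z0)&(P[...,2]<z1)&(abs(P[...,0]-.53)<.2)&(abs(P[...,1]-.27)<.12); r=P[m]
    if len(r)<20: print(n,len(r)); return
    vx,vy,x,y=cv2.fitLine(r[:,:2].astype(np.float32),cv2.DIST_HUBER,0,.01,.01).ravel(); S=(r[:,:2]-[x,y])@[vx,vy]
    print(n,len(r),"ang",np.arctan2(vy,vx),"mid",x,y,"ends",(x+vx*S.min(),y+vy*S.min()),(x+vx*S.max(),y+vy*S.max()),np.percentile(r[:,2],[5,50,95]))
line(Pw,d,"rod w",.19,.225)
h=cv2.cvtColor(it,cv2.COLOR_RGB2HSV); 
save("t4",cv2.resize(it[150:300,140:260],None,fx=4,fy=4)); save("w4",im)
E
```

```text
t=16.12 pos [0.4933 0.2849 0.1869] shift [0.03 0.03 2.68] turn [-0.01 -0.01 -0.02] w 0.16 f 58.5
restB wrist 1536
((453.1118469238281, 296.7178955078125), (66.24468994140625, 18.18202781677246), 73.82149505615234)
rod w 24405 ang -0.28028363 mid 0.45724103 0.29346547 ends (np.float64(0.39054300683415355), np.float64(0.3126652537347619)) (np.float64(0.5377192811792465), np.float64(0.2702988797944548)) [0.19912877 0.20460541 0.21979828]
```

View pics/w4.png

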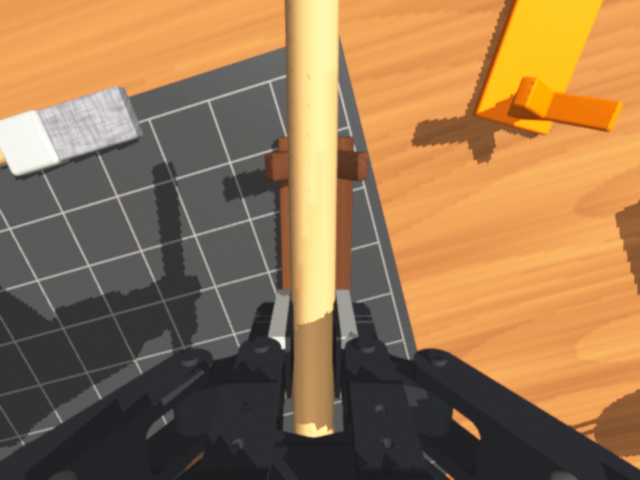

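View pics/t4.png

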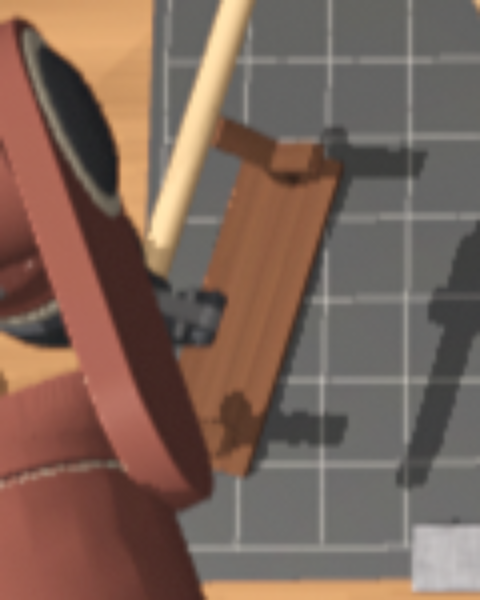

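The wrist view shows rest B at about (315,165), with the rod directly over its notch. The top view shows the rod parallel to the rests; its sideways shift there is height parallax. Lowering.

Emit:
jog_arm(targets=[[[0.03, 0.08, 1], [0, 0, 0], 0], [[0.03, 0.08, 2], [0, 0, 0], 0], [[0.03, 0.08, 3], [0, 0, 0], 0], [[0.03, 0.08, 4], [0, 0, 0], 0], [[0.03, 0.08, 4.5], [0, 0, 0], 0], [[0.03, 0.08, 4.8], [0, 0, 0], 0], [[0.03, 0.08, 5.0], [0, 0, 0], 0], [[0.03, 0.08, 5.0], [0, 0, 0], 0]])

```text
time: 17.23
tool_pos: [0.4937, 0.2872, 0.0629]
tool_rot: [0.0, 0.141, 0.99, 0.0]
contact_force: [-0.5, 0.0, 0.5]
gripper_width: 0.165
grasp_force: 58.5
```

Emit:
jog_arm(targets=[[[0, 0, 0.1], [0, 0, 0], 0], [[0, 0, 0.2], [0, 0, 0], 0], [[0, 0, 0.3], [0, 0, 0], 0], [[0, 0, 0.4], [0, 0, 0], 0], [[0, 0, 0.4], [0, 0, 0], 0]])

```text
time: 17.85
tool_pos: [0.4932, 0.2871, 0.0522]
tool_rot: [-0.0, 0.141, 0.99, -0.0]
contact_force: [0.4, -0.1, 0.0]
gripper_width: 0.16
grasp_force: 58.5
```

Emit:
jog_arm(targets=[[[0, 0, 0.05], [0, 0, 0], 0], [[0, 0, 0.1], [0, 0, 0], 0], [[0, 0, 0.1], [0, 0, 0], 0]])

```text
time: 18.23
tool_pos: [0.4934, 0.2871, 0.05]
tool_rot: [-0.0, 0.141, 0.99, -0.0]
contact_force: [-0.0, 0.9, 0.5]
gripper_width: 0.158
grasp_force: 58.5
```

Emit:
jog_arm(targets=[[[0, 0, 0.05], [0, 0, 0], 0], [[0, 0, 0.1], [0, 0, 0], 0], [[0, 0, 0.1], [0, 0, 0], 0]])

```text
time: 18.6
tool_pos: [0.4936, 0.2871, 0.0492]
tool_rot: [-0.0, 0.141, 0.99, -0.0]
contact_force: [-4.4, -3.1, 9.3]
gripper_width: 0.163
grasp_force: 59.6
```

Contact with the rests is felt (9 N up). Release and retreat.

Emit:
jog_arm(targets=[[[0, 0, 0], [0, 0, 0], 25], [[0, 0, 0], [0, 0, 0], 40], [[0, 0, 0], [0, 0, 0], 50], [[0, 0, 0], [0, 0, 0], 50], [[0, 0, -1], [0, 0, 0], 50], [[0, 0, -3], [0, 0, 0], 50], [[0, 0, -5], [0, 0, 0], 50], [[0, 0, -7], [0, 0, 0], 50]])

```text
time: 19.6
tool_pos: [0.4932, 0.2871, 0.224]
tool_rot: [-0.0, 0.141, 0.99, -0.0]
contact_force: [0.9, 0.6, 0.3]
gripper_width: 0.5
grasp_force: 0.0
```

Emit:
jog_arm(targets=[[[2, 0, -2], [0, 0, 0], 50], [[4, 0, -2], [0, 0, 0], 50], [[4, 0, -2], [0, 0, 0], 50], [[4, 0, -2], [0, 0, 0], 50]])

```text
time: 20.1
tool_pos: [0.3975, 0.3151, 0.2722]
tool_rot: [0.0, 0.141, 0.99, -0.0]
contact_force: [0.2, -0.4, 0.2]
gripper_width: 0.5
grasp_force: 0.0
```

```bash
python3 - <<'E'
from h import *
it,d=grab_frame("top"); P=cloud("top",d); h=cv2.cvtColor(it,cv2.COLOR_RGB2HSV)
m=(d>0)&(P[...,2]>.055)&(P[...,2]<.1)&(h[...,2]>150)&(abs(P[...,0]-.53)<.2)&(abs(P[...,1]-.27)<.1); r=P[m]
vx,vy,x,y=cv2.fitLine(r[:,:2].astype(np.float32),cv2.DIST_HUBER,0,.01,.01).ravel(); S=(r[:,:2]-[x,y])@[vx,vy]
print(len(r),np.arctan2(vy,vx),(x+vx*S.min(),y+vy*S.min()),(x+vx*S.max(),y+vy*S.max()),np.percentile(r[:,2],[5,50,95]))
u=np.array([np.cos(-.2817),np.sin(-.2817)]); D=r[:,:2]-[.5327,.2741]; a=D@u; b=D@[-u[1],u[0]]; print("along",np.percentile(a,[.5,99.5]),"lat",np.median(b))
save("t5",cv2.resize(it[130:310,120:280],None,fx=3,fy=3)); s=state(); print(s["tool_pos"],s["contact_force"])
E
```

```text
774 -0.28526413 (np.float64(0.3848238467532764), np.float64(0.3169656994759852)) (np.float64(0.6720053315206818), np.float64(0.23274615380276603)) [0.06244139 0.06695744 0.07072598]
along [-0.15248492  0.14430288] lat -0.0004222972143065783
[0.39777922 0.31482483 0.2719329 ] [0.34228077 0.88374681 0.29985739]
```

View pics/t5.png

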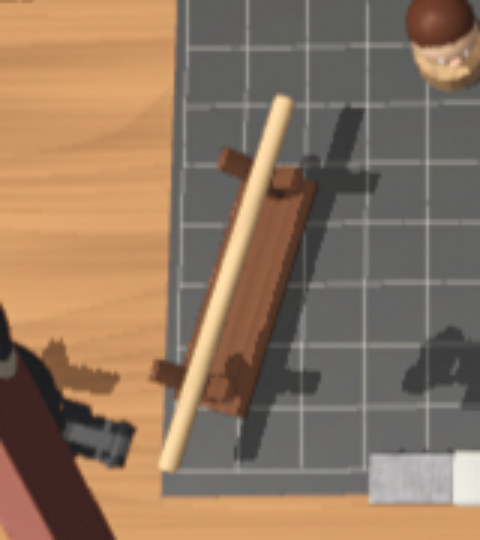

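The rod runs from (282,100) to (170,465) in the crop. It sits in both notches, about 4 mm off centre lengthwise and under 1 mm sideways, and its top is at 0.069 m as expected. The gripper is clear.

```bash
python3 -c "
from plant import *
print(job_done())"
```

```text
the job is handed in; nothing more can be done
None
```

The rod is fully out of the tube and lies in both notches of the dark Y rests, about 4 mm off centre lengthwise and under 1 mm sideways; I handed the job in at about 20 s with the gripper clear, and no verdict came back.

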